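# Latch the vial rack into its docking lane

## Robot

A 7-joint arm with a two-finger parallel gripper is mounted at the origin on the work surface. World frame = base frame: x ahead of the robot, y to its left, z up, the work surface at z = 0. Lengths are in m, angles in rad, forces in N, time in s.
With the tool pointing down it reaches from about 0.4 to 0.85 m from the base axis. Payload 10.4 kg.
Tool frame: the origin (TCP) lies at the very end of the fingers, on their centre line; the grasp point (between the pads) lies 19 mm behind it; x points along the fingers, z is the direction in which the jaws open and shut, and the axes are right-handed (so a half turn about x gives the same grasp; the last joint's range is limited). The gripper opens to 85 mm and grips with 20 to 120 N. Pads are 22 mm wide; open, the fingers measure 114 mm over their backs; the gripper's body (76 mm by 85 mm) begins 54 mm behind the grasp point. The pads swing forward as they close: fully open they stand 13 mm farther back than shut.
Start: joints at [1.317, 0.332, -0.065, 1.46, 0.022, 1.35, -0.088], TCP at [0.143, -0.608, 0.231] pointing down, gripper open.
Joint ranges: [-2.6, 2.6], [-0.5, 2.12], [-1.47, 1.34], [0.16, 2.42], [-1.27, 4.41], [0.06, 2.06], [-2.6, 2.6]. Speed limits (rad/s): [2.22, 2.22, 2.79, 2.79, 3.14, 3.14, 3.14].

## Interface

Orientations are given as a unit quaternion [x, y, z, w].
In Python, from workcell import get_obs, camera, camera_info, hand_in gives the robot as it stands.
- The arm moves only by the tool move_arm, never from a script. Its argument "motion" is text: rows parted by semicolons, each of 4 numbers parted by spaces: the shift along the world's x, y, z in m, then the turn about the world's z in rad. In form: tx ty tz spin; .... A call has 1 to 10 rows; each row is the pose to reach, as a shift and turn from the pose commanded when the call began; what a row does not reach only later rows make up. A row lasts 1/8 s, in which the tool goes at most 62.5 mm and 10.7 degrees, less where a joint would pass 70% of its speed; a pose out of reach is approached as far as the arm can. A call with a gripper value outside its range is refused whole. "grip" is the opening, from 0 (shut) to 1 (fully open), set as the call begins (left out, the last holds). The fingers move at their own pace and stop on an object; "force" is the grip in N (left out, the last holds). Time passes only in rows, so rows that repeat a pose let the fingers close. It gives the time, the measured TCP pose, the force and the opening at its end, in the units of the state.
- get_obs(): the state, without advancing time (a new reading comes with each control period).
- camera(name): name is "scene" or "top"; returns (picture, depth): 384x512x3 uint8, red, green, blue; 384x512 float32, m along the optical axis (not along the pixel's ray), 0 where there is no reading.
- camera_info(name): a dict with "camera_matrix" (3x3 intrinsics, pixels), "eye" and "attitude" of the camera in the world. Camera axes: x right, y up, looking along -z (the intrinsics and any distortion apply to the point x, -y, -z); pixel columns grow to the right and rows downward; lengths in m; the calibration is good to about 2 mm. A picture is of the moment at which its call begins. camera_info takes no time and is no camera call.
- hand_in(): hands the job in, once; it reports no verdict.
The state is a dict: "clock": time; "joint_pos": joint angles; "joint_velocities": joint speeds; "tau": joint torques, N m; "position": TCP position; "ee_rot": TCP orientation; "ft_force": force on the tool from outside, world axes, zero at the start; "torque": the same for the moment, N m; "grip_width": opening from 0.0 (shut) to 1.0 (fully open).
Only numpy, scipy, OpenCV 4.12 (cv2) and the standard library are available. Lean on these libraries where they do the work, as an engineer would, in place of code of your own. Each camera call takes 0.05 s, during which the arm holds its last target.

## Task

Set the small vial rack, upright and nose first, into the open mouth end of the docking lane, then slide it in under the arch gently, against the sprung buffer, until the latch pawl drops behind the bar at its nose and holds it there; then let go. Keep the vials upright, do not force the rack into the dock hard, and leave the carton, the bottle and the flat case where they are.

Things in the scene. Friction and masses are not known exactly. Their poses are not given: they have to be found in the camera images.
- rack_grip (a point): Centre of the upright grip fin of the loose grey plastic vial rack (0.2 to 0.33 kg); x to the rack's nose, y left, z up. The fin is 34 mm long (x), 14 mm thick (y), from 28 mm below to 22 mm above this point. The rack's underside is 40 mm below it, the tail 23 mm behind, the nose 127 mm ahead. Three capped vials stand 40 mm ahead, tops 15 mm above it.
- rack: The same rack: base plate 150 mm long (x, to the nose) by 56 wide by 12 thick; origin at the centre of its underside. At the nose stands the catch bar, x = 63 to 75 mm, 40 wide, top 34 mm above the underside: the pawl catches behind it. The grip fin is at x = -52 mm.
- dock_mouth (a point): Docking lane: a fixed aluminium channel, open on top. Point on its floor, mid-width, 6 mm above the bench; x along the lane, the way in, z up. It runs from x = -30 to 300 mm, 64 mm wide inside, walls 6 mm thick and 18 mm high above the floor. Lower the rack in with its grip fin at about x = 3 mm (nose at 130 mm, short of the arch), then slide it along +x.
- dock: The same lane with its stop head, a grey arch 104 mm wide, underside 58 and top 70 mm above the lane floor, carrying pawl and buffer. Origin 6 mm below dock_mouth, same axes. The head is clamped within a 45 mm range and NOT measured: arch's near face at x = 146 to 191 mm. The click comes with the fin's centre at about x = 88 to 133 mm, 58 mm short of that face: find it by feel or sight.
- pawl (a joint): Swing of the steel pawl under the arch, rad: 0 hanging, up to 0.8 lifted. It slants down the way in; the rack's catch bar lifts it by about 0.2 against a light spring (a push of 1 to 5 N), then it drops back to 0 behind the bar and blocks the way back.
- buffer (a joint): Travel of the black buffer behind the arch, m: 0 free, hard stop at 0.0115. Spring 1 N plus 0.8 N per mm. The pawl drops in at about 0.008 (push 7 to 10 N with friction); let go, the rack springs back onto the pawl and about 0.005 remains. A push of 12 to 13 N always suffices; 20 N against the buffer (or 50 N anywhere on the dock) is too much.
- carton: Bystander: carton, 115 x 115 x 75 mm; origin at the centre of its underside. It stands on one side of the lane, the rack on the other.
- spray: Bystander: white bottle, 66 mm in diameter, 190 mm high; origin at the centre of its underside.
- case: Bystander: flat black case, 160 x 90 x 32 mm; origin at the centre of its underside.
Mind the look-alikes: they are no part of the job. What is shaped like the rack but orange is not meant.

How it is judged:
By the outcome, as a careful person would: the job done as asked, in the order asked, and still so for the second after the job is handed in, with the robot touching nothing.
It also fails if it takes over 61 s, if anything falls off the work surface, if the arm or the gripper's body presses on something with over 40 N, if the wrist force passes 120 N, or if a joint passes its speed limit or range.

## Working session

There is one attempt and no reset: what is moved stays moved. The work goes in short steps, Python scripts to look and compute and a tool call to move; the robot and the scene stay as the last step left them, time stands still between calls to the robot, and variables do not carry over. Pictures are saved under pics/ and viewed, and the job is handed in when it is done.

Besides the shell and the picture viewer there is one more tool, called after ">>>" as name(argument=value, ...), one argument or row to a line, values as JSON. move_arm: Moves the arm, as the interface text tells. Its arguments: {"type":"object","properties":{"motion":{"type":"string"},"grip":{"type":"number"},"force":{"type":"number"}},"required":["motion"]}

```bash
mkdir -p pics; cat > h.py <<'E'
import numpy as np,cv2
from workcell import get_obs,camera,camera_info,hand_in
E
python3 - <<'E'
from h import *
for n in("scene","top"):
    p,d=camera(n); np.savez(f"{n}0.npz",p=p,d=d)
    cv2.imwrite(f"pics/{n}0.png",cv2.resize(p[:,:,::-1],(800,600),interpolation=cv2.INTER_CUBIC)); print(camera_info(n))
o=get_obs(); print(o)
E
```

```text
{'camera_matrix': array([[359.67757962,   0.        , 265.46030325],
       [  0.        , 359.67757962, 187.54581797],
       [  0.        ,   0.        ,   1.        ]]), 'eye': array([ 1.20482552, -0.41483364,  0.79698976]), 'attitude': array([0.36462349, 0.19776126, 0.44139253, 0.79568387])}
{'camera_matrix': array([[490.74153352,   0.        , 255.23873186],
       [  0.        , 490.74153352, 194.2628257 ],
       [  0.        ,   0.        ,   1.        ]]), 'eye': array([0.29690775, 0.02925185, 1.52362661]), 'attitude': array([ 0.05710722, -0.04498287, -0.70519266,  0.70527911])}
{'clock': 0.1, 'joint_pos': array([ 1.31742298,  0.33283074, -0.06470813,  1.46083795,  0.02159626,
        1.34991674, -0.08854204]), 'joint_velocities': array([-0.001053  , -0.00154952, -0.00023848, -0.00124854, -0.00065228,
        0.00121889,  0.00050628]), 'tau': array([ 2.33006496e-03, -6.26747918e+01,  4.96603351e-02, -3.92426705e+01,
        1.63727067e-02,  7.03875470e-03,  3.80341305e-05]), 'position': array([ 0.14288298, -0.608105  ,  0.23059099]), 'ee_rot': array([ 0.43938446,  0.55460753, -0.43884397,  0.55386619]), 'ft_force': array([-0.42197475, -0.15448068, -0.39388421]), 'torque': array([-0.02031182,  0.01876615,  0.00570025]), 'grip_width': 0.9936186161177625}
```

View pics/scene0.png

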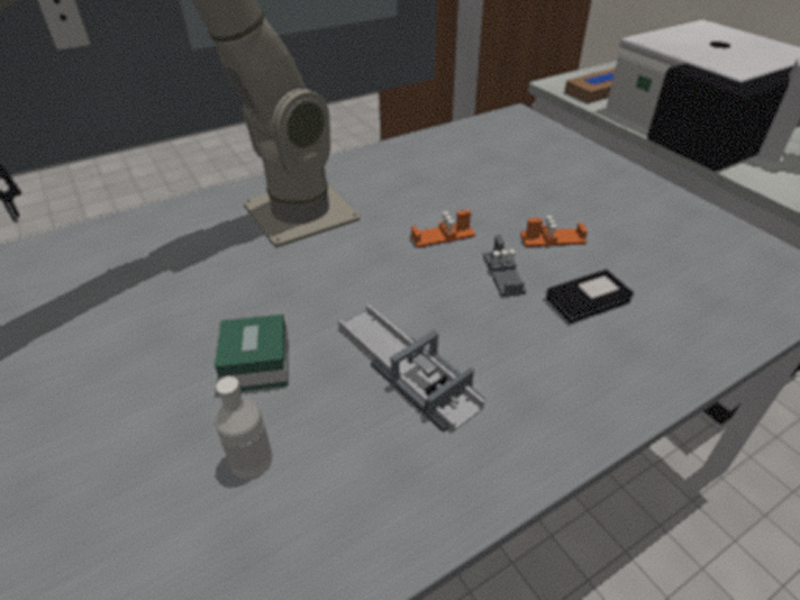

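View pics/top0.png

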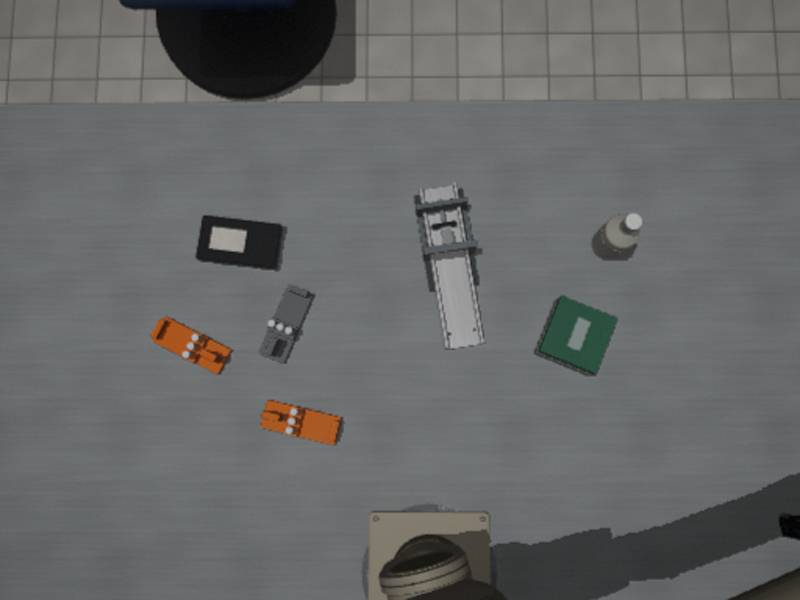

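The top view shows the grey rack at (288,323) of the 800x600 picture, fin at the bottom end and nose at the top right. The lane mouth is at (465,345) and the arch at (450,247). I'll measure next.

```bash
cat >> h.py <<'E'
from scipy.spatial.transform import Rotation as R
def rays(n,uv):
    i=camera_info(n);K=i["camera_matrix"];uv=np.asarray(uv,float)
    c=np.stack([(uv[...,0]-K[0,2])/K[0,0],-(uv[...,1]-K[1,2])/K[1,1],-np.ones(uv.shape[:-1])],-1)
    return i["eye"],c@R.from_quat(i["attitude"]).as_matrix().T
def onplane(n,uv,z):
    e,r=rays(n,uv); return e+r*((z-e[2])/r[...,2])[...,None]
def cloud(n,d):
    v,u=np.mgrid[:d.shape[0],:d.shape[1]]
    e,r=rays(n,np.stack([u,v],-1)); return e+r*d[...,None]
E
python3 - <<'E'
from h import *
f=np.load("top0.npz");p,d=f["p"],f["d"];P=cloud("top",d)
z=P[...,2]
print("table z",np.median(z[100:300,20:90]))
def crop(a,x0,x1,y0,y1,s,name):
    cv2.imwrite(name,cv2.resize(a[y0:y1,x0:x1],None,fx=s,fy=s,interpolation=cv2.INTER_NEAREST))
hm=np.clip(z/0.1*255,0,255).astype(np.uint8); hm=cv2.applyColorMap(hm,cv2.COLORMAP_JET)
for nm,b in(("rack",(155,210,175,240)),("dock",(255,320,110,230))):
    a=np.hstack([p[b[2]:b[3],b[0]:b[1],::-1],hm[b[2]:b[3],b[0]:b[1]]])
    s=6 if nm=="rack" else 5
    cv2.imwrite(f"pics/{nm}1.png",cv2.resize(a,None,fx=s,fy=s,interpolation=cv2.INTER_NEAREST))
def rect(m,nm):
    n,l,st,c=cv2.connectedComponentsWithStats(m.astype(np.uint8))
    for k in range(1,n):
        if st[k,4]<12: continue
        q=P[l==k]; r=cv2.minAreaRect((q[:,:2]*1000).astype(np.float32)); print(nm,st[k],np.round(r[0],1),np.round(r[1],1),round(r[2],1),"z",np.round(np.percentile(q[:,2],[5,50,95]),4))
m=np.zeros(z.shape,bool)
m[175:240,155:210]=1; rect(m&(z>.006)&(z<.1),"rackall"); rect(m&(z>.045)&(z<.1),"rack high"); rect(m&(z>.025)&(z<.1),"rack mid");rect(m&(z>.006)&(z<.018),"rack base")
m[:]=0;m[110:230,255:320]=1; rect(m&(z>.003)&(z<.1),"dock all"); rect(m&(z>.066)&(z<.1),"arch")
rect(m&(z>.014)&(z<.03),"walls")
E
```

```text
table z -0.000773997124738357
rackall [166 182  35  51 862] [477.2 282.8] [ 64.7 150.5] 69.9 z [0.0075 0.0146 0.0596]
rack high [172 205  10   7  40] [469. 293.] [31.9 13.9] 66.1 z [0.048  0.0551 0.0596]
rack high [183 209   4   5  18] [459.9 267.9] [10.1 13.1] 89.5 z [0.0497 0.0547 0.059 ]
rack high [170 216   9  12  64] [428.9 300.3] [14.6 34.1] 72.0 z [0.0466 0.0608 0.0666]
rack mid [184 182  14   8  55] [540.8 255.6] [40.7 11.5] 67.0 z [0.0271 0.0327 0.0379]
rack mid [172 204  19  13 120] [465.1 284.1] [54.2 25.6] 69.4 z [0.0256 0.0436 0.0588]
rack mid [170 216  10  12  79] [428.9 300.1] [14.7 34. ] 70.9 z [0.0291 0.0596 0.066 ]
rack base [175 184  26  33 345] [502.7 270.1] [58.3 91.9] 69.9 z [0.007  0.0116 0.0165]
rack base [166 212  23  21 195] [430.8 299.4] [56.8 52.1] 70.7 z [0.0069 0.0117 0.0167]
dock all [258 116   5   9  13] [758.2  42.8] [11.6 25.5] 74.2 z [0.0032 0.0044 0.006 ]
dock all [ 256  116   56  112 2859] [597.3 -54.8] [346.1 150.6] 13.3 z [0.0037 0.01   0.0726]
dock all [264 195   6   8  12] [506.4  22.5] [ 7.6 26.8] 50.4 z [0.0032 0.0037 0.0059]
dock all [265 207   7   8  15] [467.9  18.5] [15.2 22.4] 26.8 z [0.003  0.0039 0.0084]
dock all [305 222   7   5  12] [ 421.3 -108.4] [15. 14.] 62.7 z [0.0035 0.0049 0.0076]
arch [271 153  35  11 170] [618.5 -43.9] [ 15.5 103.8] 9.5 z [0.0695 0.0751 0.0803]
walls [290 117   4  10  21] [747.1 -58.8] [30.1  5.8] 9.6 z [0.0175 0.0237 0.0269]
walls [268 120   4  11  20] [736.1  10.3] [33.7  5.9] 10.9 z [0.0178 0.0225 0.0276]
walls [277 133  16  14  71] [689.9 -33.7] [36.7 47.9] 8.6 z [0.0182 0.0239 0.0288]
walls [290 132  13  23 124] [678.5 -76.2] [73.9 25.2] 15.9 z [0.016  0.0221 0.0276]
walls [267 135  10  24 118] [667.3   5.8] [27.7 76.6] 87.1 z [0.0163 0.022  0.0277]
walls [298 159  12  61 140] [531.8 -93.4] [188.3  16.3] 5.4 z [0.0165 0.0233 0.0278]
walls [275 163  13  61 128] [521.3 -26. ] [189.9  10.1] 9.1 z [0.0168 0.0235 0.0286]
```

```bash
ls pics
```

```text
dock1.png
rack1.png
scene0.png
top0.png
```

```bash
python3 - <<'E'
from h import *
f=np.load("top0.npz");p,d=f["p"],f["d"];P=cloud("top",d);z=P[...,2]
def sel(x0,y0,w,h,a,b):
    m=np.zeros(z.shape,bool);m[y0:y0+h,x0:x0+w]=1;return P[m&(z>a)&(z<b)]
def line(q):
    vx,vy,x,y=cv2.fitLine(q[:,:2].astype(np.float32),cv2.DIST_HUBER,0,1e-4,1e-4).ravel();s=np.sign(vx);return np.array([x,y]),np.array([vx,vy])*s
L=[]
for b in((298,163,12,58),(274,165,14,58)):
    q=sel(*b,.017,.03);o,v=line(q);t=(q[:,:2]-o)@v;lat=(q[:,:2]-o)@[-v[1],v[0]]
    q=q[abs(lat)<.005];o,v=line(q);t=(q[:,:2]-o)@v
    print("wall",np.round(o,4),np.degrees(np.arctan2(v[1],v[0])),"near end",np.round(o+v*t.min(),4),"far",np.round(o+v*t.max(),4),len(q));L.append((o,v))
q=sel(271,153,35,11,.066,.1);o,v=line(q);r=cv2.minAreaRect((q[:,:2]*1000).astype(np.float32))
print("arch line",o,np.degrees(np.arctan2(v[1],v[0])),cv2.boxPoints(r))
q=sel(268,117,40,12,.014,.03);print(len(q))
# rack
fin=sel(170,216,10,12,.045,.1);bar=sel(184,182,14,8,.027,.05)
for n,q in(("fin",fin),("bar",bar)):
    o,v=line(q);print(n,q.mean(0),np.median(q[:,2]),np.degrees(np.arctan2(v[1],v[0])))
q=sel(166,182,35,51,.006,.02);r=cv2.minAreaRect((q[:,:2]*1000).astype(np.float32));print("base",r,cv2.boxPoints(r))
E
```

```text
wall [ 0.5263 -0.094 ] 9.156925 near end [ 0.4385 -0.1081] far [ 0.6132 -0.0799] 116
wall [ 0.5147 -0.025 ] 9.084563 near end [ 0.4295 -0.0387] far [ 0.6076 -0.0102] 115
arch line [ 0.6178145  -0.04356131] -80.921425 [[602.2063      5.9456596]
 [619.38586   -96.40255  ]
 [634.7013    -93.8318   ]
 [617.5217      8.516411 ]]
44
fin [0.42844585 0.29888666 0.05957122] 0.06077903922785233 -14.908343
bar [0.54089195 0.2553352  0.03309463] 0.032749771337510336 67.16756
base ((478.30865478515625, 280.4544982910156), (157.59181213378906, 106.31521606445312), 0.6305949091911316) [[398.93246 332.74167]
 [400.10257 226.4329 ]
 [557.6848  228.16733]
 [556.5148  334.47607]]
```

View pics/dock1.png

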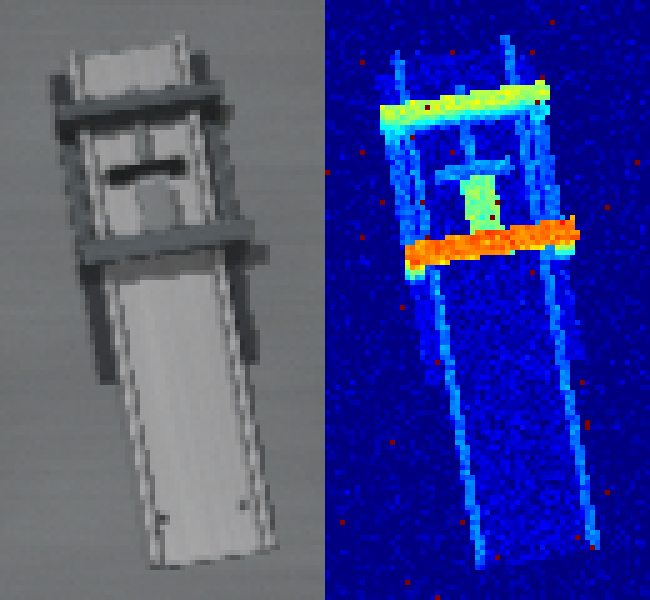

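View pics/rack1.png

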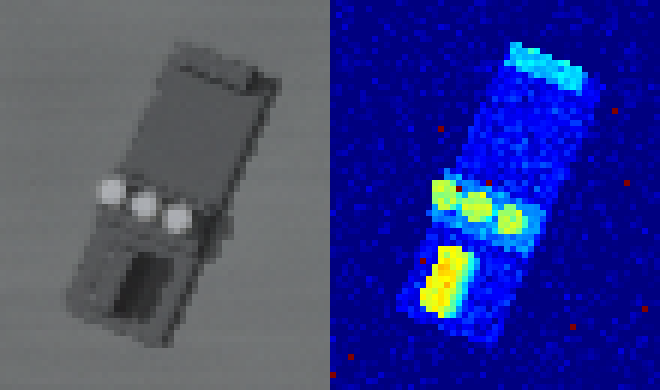

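```bash
python3 - <<'E'
from h import *
f=np.load("top0.npz");p,d=f["p"],f["d"];P=cloud("top",d);z=P[...,2]
o=get_obs();M=R.from_quat(o["ee_rot"]).as_matrix();print(M.round(4),"toolz yaw",np.degrees(np.arctan2(M[1,2],M[0,2])))
# rack yaw from the base outline edges in the rack frame
m=np.zeros(z.shape,bool);m[182:233,166:201]=1;m&=(z>.006)&(z<.1)
n,l,st,c=cv2.connectedComponentsWithStats(m.astype(np.uint8));k=1+np.argmax(st[1:,4]);q=P[(l==k)&(z<.018)][:,:2]
f0=np.array([.4287,.2998])
for deg in(-19,-20,-20.5,-21,-21.5,-22,-23):
    a=np.radians(deg);u=np.array([np.cos(a),np.sin(a)]);w=np.array([-u[1],u[0]])
    x=(q-f0)@u;y=(q-f0)@w;g=(x>.05)&(x<.12);
    bx=np.arange(.05,.121,.01);e=[]
    mid=[( (y[(x>b0)&(x<b0+.01)].min()+y[(x>b0)&(x<b0+.01)].max())/2*1000) for b0 in bx[:-1]]
    print(deg,np.polyfit(range(len(mid)),mid,1).round(2),x.min().round(4),x.max().round(4),y.min().round(4),y.max().round(4))
E
```

```text
[[-3.000e-04  9.735e-01  2.287e-01]
 [ 1.300e-03  2.287e-01 -9.735e-01]
 [-1.000e+00 -1.000e-04 -1.300e-03]] toolz yaw -76.77860107856873
-19 [-0.88 -1.25] -0.0239 0.1252 -0.0338 0.032
-20 [-0.7  -0.29] -0.0239 0.1257 -0.0318 0.0329
-20.5 [-0.61  0.19] -0.0239 0.1259 -0.0315 0.0334
-21 [-0.52  0.67] -0.0239 0.1261 -0.0312 0.0338
-21.5 [-0.39  0.96] -0.0238 0.1263 -0.0309 0.0343
-22 [-0.3   1.43] -0.024 0.1265 -0.0306 0.0348
-23 [-0.11  2.36] -0.0242 0.1269 -0.0299 0.0357
```

>>> move_arm(
  motion="0.045 0.04 0.01 0; 0.09 0.08 0.02 0; 0.135 0.12 0.03 -0.06; 0.18 0.16 0.03 -0.12; 0.22 0.205 0.03 -0.18; 0.25 0.255 0.03 -0.24; 0.28 0.305 0.03 -0.3; 0.3 0.36 0.03 -0.36; 0.32 0.415 0.03 -0.42; 0.33 0.475 0.03 -0.48",
  grip=1,
)

```text
clock: 1.35
position: [0.4733, -0.1316, 0.261]
ee_rot: [-0.559, -0.434, 0.559, -0.433]
ft_force: [1.1, 0.5, 0.3]
grip_width: 1.0
```

>>> move_arm(
  motion="0.01 0.05 0 -0.04; 0.02 0.1 0 -0.08; 0.02 0.15 0 -0.135; 0.015 0.2 0 -0.135; 0.005 0.255 -0.02 -0.135; -0.015 0.31 -0.05 -0.135; -0.03 0.36 -0.09 -0.135; -0.04 0.41 -0.12 -0.135; -0.044 0.433 -0.14 -0.135; -0.044 0.433 -0.14 -0.135",
)

```text
clock: 2.6
position: [0.4351, 0.2604, 0.1392]
ee_rot: [-0.579, -0.4, 0.593, -0.392]
ft_force: [0.1, 0.1, -0.3]
grip_width: 0.997
```

```bash
python3 - <<'E'
from h import *
o=get_obs();M=R.from_quat(o["ee_rot"]).as_matrix();print(o["position"],o["ft_force"],np.degrees(np.arctan2(M[1,2],M[0,2])))
p,d=camera("scene"); cv2.imwrite("pics/s2.png",cv2.resize(p[110:230,260:420,::-1],(800,600),interpolation=cv2.INTER_CUBIC))
E
```

```text
[0.43506148 0.26044567 0.13922775] [ 0.1369822   0.08797946 -0.34845012] -111.91256269670498
```

View pics/s2.png

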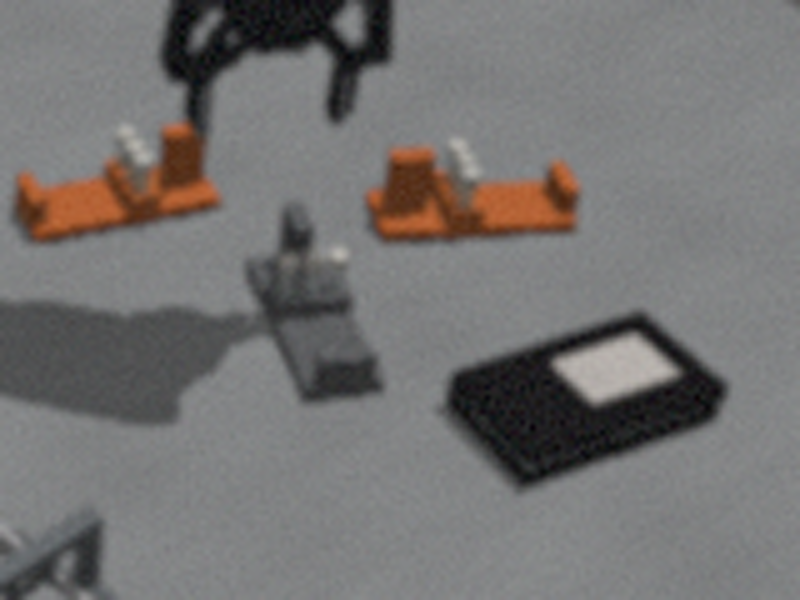

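The picture shows the jaws straddling the fin but still short of it. The arm lagged, so I'll settle it before going on.

>>> move_arm(
  motion="0 0 0 0; 0 0 0 0; 0 0 0 0",
)

```text
clock: 3.02
position: [0.4362, 0.259, 0.1404]
ee_rot: [-0.58, -0.399, 0.593, -0.391]
ft_force: [-0.1, 0.1, -0.7]
grip_width: 1.0
```

```bash
cat > st.py <<'E'
from h import *
o=get_obs();M=R.from_quat(o["ee_rot"]).as_matrix();print(o["clock"],o["position"].round(4),o["ft_force"].round(2),"yaw",np.degrees(np.arctan2(M[1,2],M[0,2])).round(2),"xaxis",M[:,0].round(4),o["grip_width"],o["joint_pos"].round(2))
E
python3 st.py
```

```text
3.025 [0.4362 0.259  0.1404] [-0.1   0.06 -0.71] yaw -112.05 xaxis [-2.120e-02 -2.000e-04 -9.998e-01] 0.9999010178020167 [-0.42  0.17 -0.22  1.86  0.03  1.13 -2.6 ]
```

Joint 7 is at its range limit. I'll use the equivalent grasp, turned half a turn.

>>> move_arm(
  motion="0 0 0.01 0.18; 0 0 0.01 0.36; 0 0 0.01 0.54; 0 0 0.01 0.72; 0 0 0.01 0.9; 0 0 0.01 1.08; 0 0 0.01 1.26; 0 0 0.01 1.44; 0 0 0.01 1.62; 0 0 0.01 1.8",
)

```text
clock: 4.28
position: [0.436, 0.2593, 0.1503]
ee_rot: [0.046, 0.702, -0.06, 0.708]
ft_force: [-0.0, -0.4, -0.6]
grip_width: 0.998
```

>>> move_arm(
  motion="0 0 0 0.18; 0 0 0 0.36; 0 0 0 0.54; 0 0 0 0.72; 0 0 0 0.9; 0 0 0 1.08; 0 0 0 1.26; 0 0 0 1.342; 0 0 0 1.342; 0 0 0 1.342",
)

```text
clock: 5.52
position: [0.4357, 0.2598, 0.1502]
ee_rot: [-0.399, 0.58, 0.391, 0.593]
ft_force: [1.1, -0.1, -0.5]
grip_width: 1.001
```

```bash
python3 st.py
```

```text
5.525 [0.4357 0.2598 0.1502] [ 1.06 -0.14 -0.47] yaw 67.95 xaxis [ 2.180e-02  7.000e-04 -9.998e-01] 1.0013599715419605 [-0.19  0.16 -0.48  1.87  0.1   1.12  0.48]
```

>>> move_arm(
  motion="-0.007 0.02 -0.02 0; -0.007 0.04 -0.04 0; -0.007 0.04 -0.07 0; -0.007 0.04 -0.095 0; -0.007 0.04 -0.115 0; -0.007 0.04 -0.124 0; -0.007 0.04 -0.124 0; -0.007 0.04 -0.124 0",
)

```text
clock: 6.52
position: [0.4288, 0.3007, 0.0269]
ee_rot: [-0.4, 0.579, 0.392, 0.593]
ft_force: [0.1, -0.5, -0.6]
grip_width: 1.001
```

```bash
python3 st.py; python3 - <<'E'
from h import *
p,d=camera("scene"); cv2.imwrite("pics/s3.png",cv2.resize(p[110:230,260:420,::-1],(800,600),interpolation=cv2.INTER_CUBIC))
p,d=camera("top"); cv2.imwrite("pics/t3.png",cv2.resize(p[170:245,140:240,::-1],(800,600),interpolation=cv2.INTER_CUBIC))
E
```

```text
6.525 [0.4288 0.3007 0.0269] [ 0.09 -0.52 -0.64] yaw 68.11 xaxis [ 0.0227  0.0013 -0.9997] 1.0012172096768945 [-0.29  0.36 -0.47  1.93  0.23  0.88  0.31]
```

View pics/s3.png

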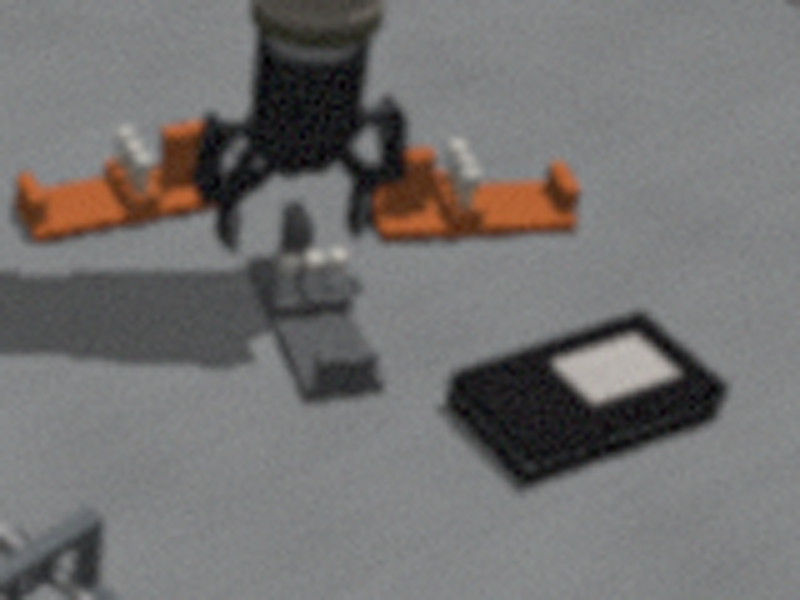

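View pics/t3.png

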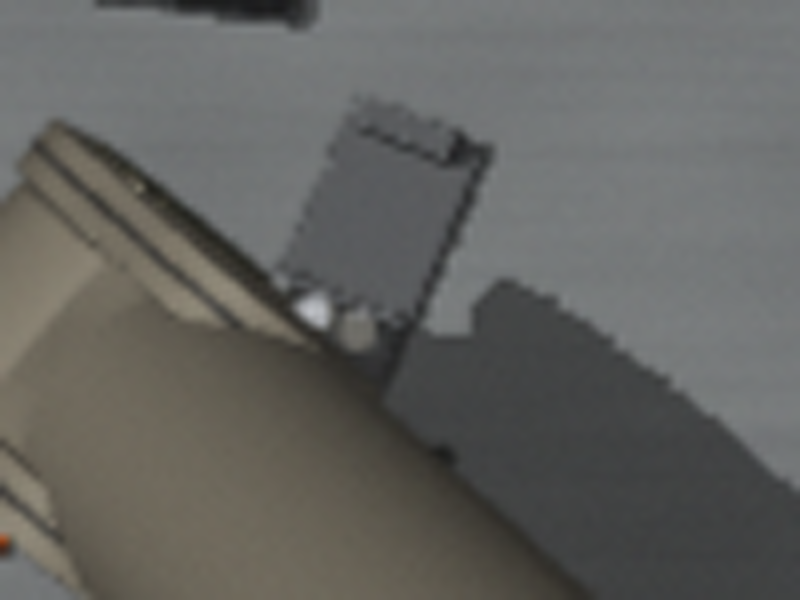

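The fin stands at (297,228) between the fingers, well clear of the orange look-alikes. Closing now.

>>> move_arm(
  motion="0 0 0 0; 0 0 0 0; 0 0 0 0; 0 0 0 0; 0 0 0 0; 0 0 0 0; 0 0 0 0; 0 0 0 0",
  grip=0,
  force=50,
)

```text
clock: 7.62
position: [0.4286, 0.3007, 0.0263]
ee_rot: [-0.4, 0.579, 0.392, 0.592]
ft_force: [0.1, 0.5, 5.6]
grip_width: 0.151
```

>>> move_arm(
  motion="0 0 0.01 0; 0 0 0.02 0; 0 0 0.04 0; 0 0 0.06 0; 0 0 0.08 0; 0 0 0.08 0; 0 0 0.08 0",
)

```text
clock: 8.5
position: [0.4279, 0.3, 0.1053]
ee_rot: [-0.4, 0.58, 0.392, 0.592]
ft_force: [0.6, 0.2, -4.1]
grip_width: 0.159
```

```bash
python3 st.py; python3 - <<'E'
from h import *
p,d=camera("scene"); np.savez("s4.npz",p=p,d=d);cv2.imwrite("pics/s4.png",cv2.resize(p[110:230,260:420,::-1],(800,600),interpolation=cv2.INTER_CUBIC))
p,d=camera("top"); np.savez("t4.npz",p=p,d=d);cv2.imwrite("pics/t4.png",cv2.resize(p[160:250,140:260,::-1],(800,600),interpolation=cv2.INTER_CUBIC))
E
```

```text
8.5 [0.4279 0.3    0.1053] [ 0.64  0.21 -4.14] yaw 68.13 xaxis [ 0.0209  0.     -0.9998] 0.1588986908997283 [-0.26  0.25 -0.5   1.87  0.15  1.04  0.37]
```

View pics/s4.png

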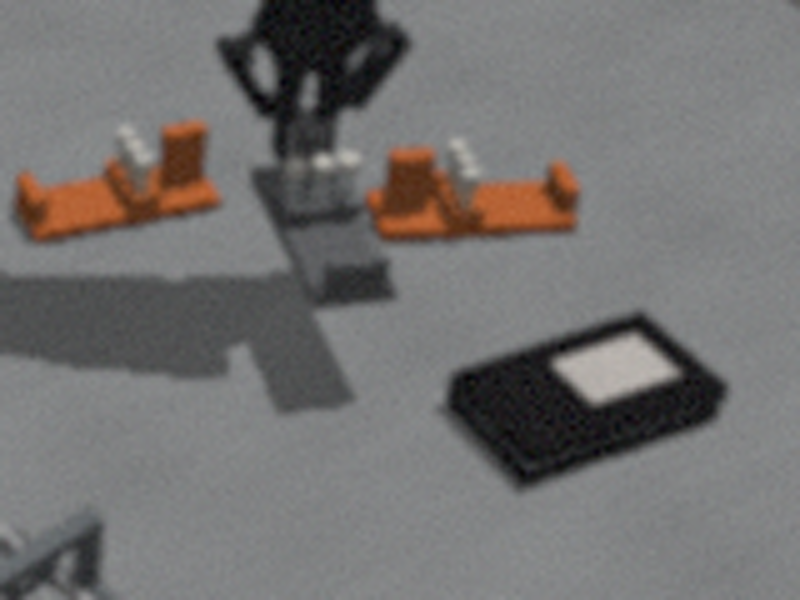

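View pics/t4.png

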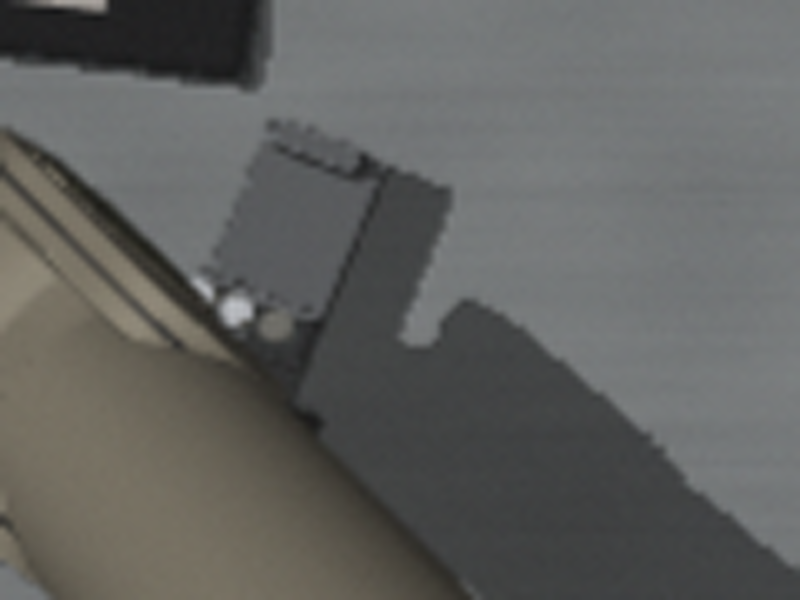

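The rack is held and lifted, with the vials upright; its nose is at about (310,140) in the top crop. I'll check its pitch and yaw from depth.

```bash
python3 - <<'E'
from h import *
f=np.load("t4.npz");p,d=f["p"],f["d"];P=cloud("top",d);z=P[...,2]
m=np.zeros(z.shape,bool);m[174:212,165:202]=1
q=P[m&(z>.075)&(z<.135)];
q0=np.array([.4279,.3000]);a=np.radians(-21.9);u=np.array([np.cos(a),np.sin(a)]);w=np.array([-u[1],u[0]])
x=(q[:,:2]-q0)@u;y=(q[:,:2]-q0)@w
b=(x>.055)&(x<.105)&(abs(y)<.024)
A=np.c_[x[b],y[b],np.ones(b.sum())];c,*_=np.linalg.lstsq(A,q[b,2],rcond=None);print("plate slope x,y,z@fin",c.round(4),"expected z .0913 (12+79.3)",np.median(q[b,2]))
B=(x>.108)&(x<.135)&(q[:,2]>.105);print("bar",B.sum(),q[B].mean(0),"rack xy",x[B].mean(),y[B].mean(),np.degrees(np.arctan2(*(q[B].mean(0)[:2]-q0)[::-1])))
# edges of plate in y vs x
xs=np.arange(.05,.11,.01)
for s in xs:
    k=(x>s)&(x<s+.01)&(q[:,2]<.1);print(round(s,2),y[k].min().round(4),y[k].max().round(4))
E
```

```text
plate slope x,y,z@fin [0.0049 0.0188 0.0898] expected z .0913 (12+79.3) 0.09024673639125003
bar 58 [0.53943242 0.2522388  0.11199152] rack xy 0.12129816840500532 -0.0027143437905862836 -23.181919539426644
0.05 -0.0303 0.0233
0.06 -0.0305 0.0254
0.07 -0.0312 0.0248
0.08 -0.0309 0.0243
0.09 -0.0306 0.0259
0.1 -0.0297 0.0261
```

>>> move_arm(
  motion="0 -0.02 0.02 0.05; 0.005 -0.055 0.04 0.11; 0.01 -0.095 0.04 0.17; 0.015 -0.135 0.04 0.23; 0.02 -0.175 0.04 0.29; 0.022 -0.215 0.04 0.35; 0.025 -0.255 0.04 0.41; 0.03 -0.3 0.04 0.47; 0.034 -0.34 0.04 0.53; 0.037 -0.368 0.04 0.541",
)

```text
clock: 9.85
position: [0.4648, -0.0696, 0.1453]
ee_rot: [0.54, -0.452, -0.536, -0.466]
ft_force: [-0.3, 0.5, -2.7]
grip_width: 0.161
```

>>> move_arm(
  motion="0 0 0 0; 0 0 -0.02 0; 0 0 -0.04 0; 0 0 -0.05 0; 0 0 -0.05 0;0 0 -0.05 0",
)

```text
clock: 10.6
position: [0.4658, -0.0674, 0.0966]
ee_rot: [0.541, -0.451, -0.536, -0.466]
ft_force: [-0.6, -0.1, -2.4]
grip_width: 0.158
```

```bash
python3 st.py; python3 - <<'E'
from h import *
p,d=camera("scene"); np.savez("s5.npz",p=p,d=d);cv2.imwrite("pics/s5.png",cv2.resize(p[170:290,180:340,::-1],(800,600),interpolation=cv2.INTER_CUBIC))
p,d=camera("top"); np.savez("t5.npz",p=p,d=d);cv2.imwrite("pics/t5.png",cv2.resize(p[110:230,215:375,::-1],(800,600),interpolation=cv2.INTER_CUBIC))
E
```

```text
10.6 [ 0.4658 -0.0674  0.0966] [-0.61 -0.11 -2.39] yaw 99.15 xaxis [ 0.019   0.0117 -0.9998] 0.15780439877173144 [ 0.25  0.12 -0.21  2.02  0.01  0.99  1.77]
```

View pics/s5.png

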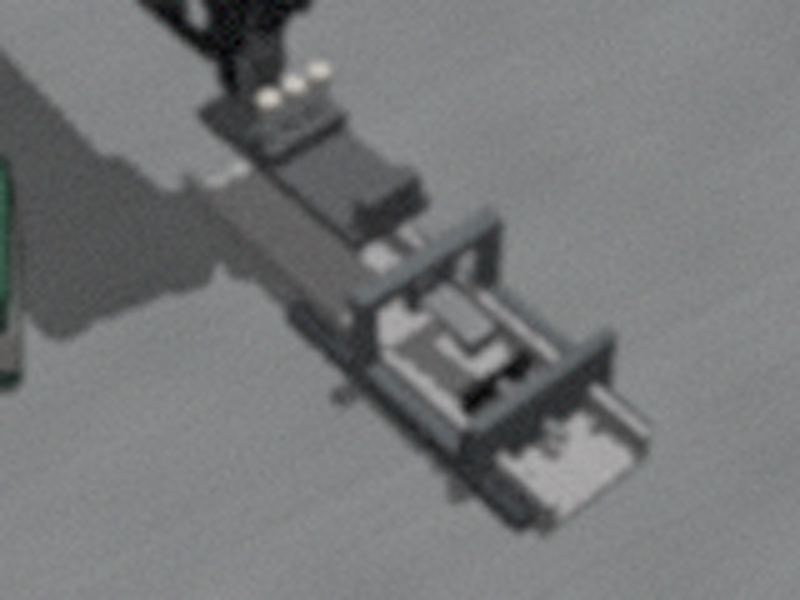

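View pics/t5.png

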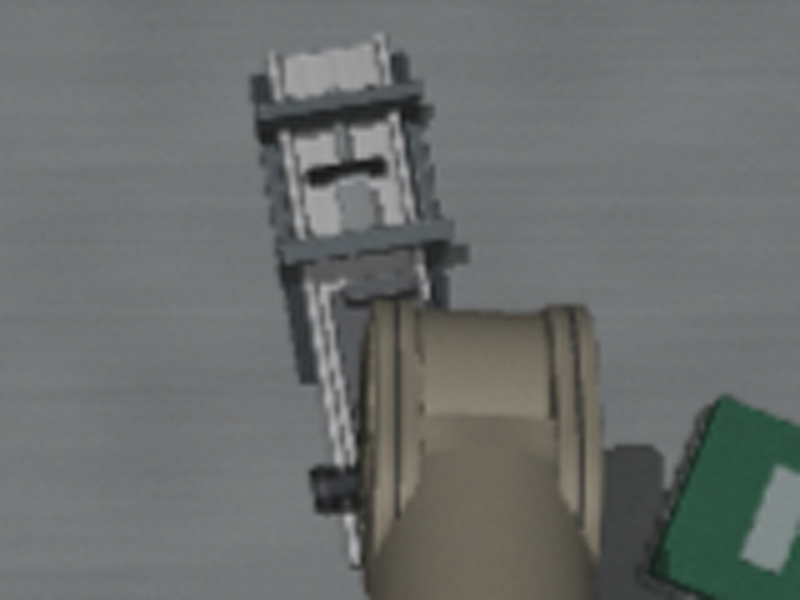

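The rack hangs above the lane. In the scene crop its nose bar is at (390,205), just short of the arch at (425,260). In the top crop the plate's right side is partly hidden by the wrist. I'll check its lateral fit.

```bash
python3 - <<'E'
from h import *
v=np.array([np.cos(np.radians(9.12)),np.sin(np.radians(9.12))]);n=np.array([-v[1],v[0]])
o=get_obs()["position"][:2];m0=np.array([.4626,-.0688]);print("TCP lane",(o-m0)@v,(o-m0)@n)
for c,fn in(("top","t5.npz"),("scene","s5.npz")):
    f=np.load(fn);P=cloud(c,f["d"]);z=P[...,2];x=(P[...,:2]-m0)@v;y=(P[...,:2]-m0)@n
    k=(x>.10)&(x<.142)&(abs(y)<.05)&(z>.096)&(z<.115);print(c,"bar top",k.sum(),x[k].min(),x[k].max(),y[k].min(),y[k].max(),np.median(z[k]))
    for s in np.arange(.04,.12,.01):
        k=(x>s)&(x<s+.01)&(abs(y)<.045)&(z>.075)&(z<.09)
        if k.sum()>3: print("plate",round(s,2),k.sum(),y[k].min().round(4),y[k].max().round(4),np.median(z[k]).round(4))
    k=(x>.025)&(x<.055)&(abs(y)<.04)&(z>.1)&(z<.14)
    if k.sum()>5: print("vials",y[k].min(),y[k].max(),k.sum())
    for s in (-.02,.0,.05,.08,.1): # lane walls
        k=(x>s)&(x<s+.02)&(abs(y)<.045)&(z>.018)&(z<.029)
        for sg in(-1,1):
            kk=k&(y*sg>.02)
            if kk.sum()>3: print(" wall",s,sg,np.median(y[kk]).round(4),kk.sum())
E
```

```text
TCP lane 0.003385663749186967 0.0007243429808197308
top bar top 59 0.11729728592745944 0.12996085449467534 -0.020113916212798934 0.0193518506708534 0.1039077666694066
plate 0.05 4 0.0226 0.0272 0.0859
plate 0.06 7 0.0212 0.0268 0.0813
plate 0.07 12 0.0194 0.0264 0.082
plate 0.08 12 0.0179 0.0274 0.0838
plate 0.09 17 0.0128 0.0276 0.082
plate 0.1 22 0.0081 0.0273 0.0828
plate 0.11 30 -0.0264 0.026 0.0823
 wall -0.02 1 0.0349 12
 wall 0.05 1 0.0347 15
 wall 0.08 1 0.0348 13
 wall 0.1 1 0.035 13
scene bar top 68 0.12042390650306038 0.13443035513616755 -0.020841504222984062 0.019338128657098295 0.10350555809331835
plate 0.04 7 -0.0296 -0.0269 0.0813
plate 0.05 45 -0.0291 0.0284 0.085
plate 0.06 50 -0.0291 0.0264 0.0824
plate 0.07 45 -0.0286 0.0265 0.0824
plate 0.08 53 -0.0287 0.0274 0.0822
plate 0.09 50 -0.0286 0.0269 0.0824
plate 0.1 32 -0.0289 0.0246 0.0826
plate 0.11 15 -0.0278 -0.0124 0.0815
vials -0.025681358829365435 0.022470979078159557 117
 wall -0.02 -1 -0.0357 13
 wall 0.0 -1 -0.0366 13
 wall 0.05 -1 -0.0353 13
 wall 0.08 -1 -0.0362 17
 wall 0.08 1 0.0325 5
 wall 0.1 -1 -0.0366 15
 wall 0.1 1 0.0345 12
```

>>> move_arm(
  motion="0 0 -0.015 0; 0 0 -0.03 0; 0 0 -0.042 0; 0 0 -0.05 0; 0 0 -0.055 0; 0 0 -0.058 0; 0 0 -0.06 0; 0 0 -0.06 0; 0 0 -0.06 0",
)

```text
clock: 11.82
position: [0.4655, -0.0676, 0.0362]
ee_rot: [0.541, -0.451, -0.536, -0.466]
ft_force: [1.0, -0.4, -3.1]
grip_width: 0.16
```

```bash
python3 st.py; python3 - <<'E'
from h import *
p,d=camera("scene"); np.savez("s6.npz",p=p,d=d);cv2.imwrite("pics/s6.png",cv2.resize(p[170:290,180:340,::-1],(800,600),interpolation=cv2.INTER_CUBIC))
E
```

```text
11.825 [ 0.4655 -0.0676  0.0362] [ 1.05 -0.35 -3.11] yaw 99.13 xaxis [ 0.0186  0.0116 -0.9998] 0.15974587465180737 [ 0.24  0.21 -0.2   2.07  0.04  0.85  1.75]
```

View pics/s6.png

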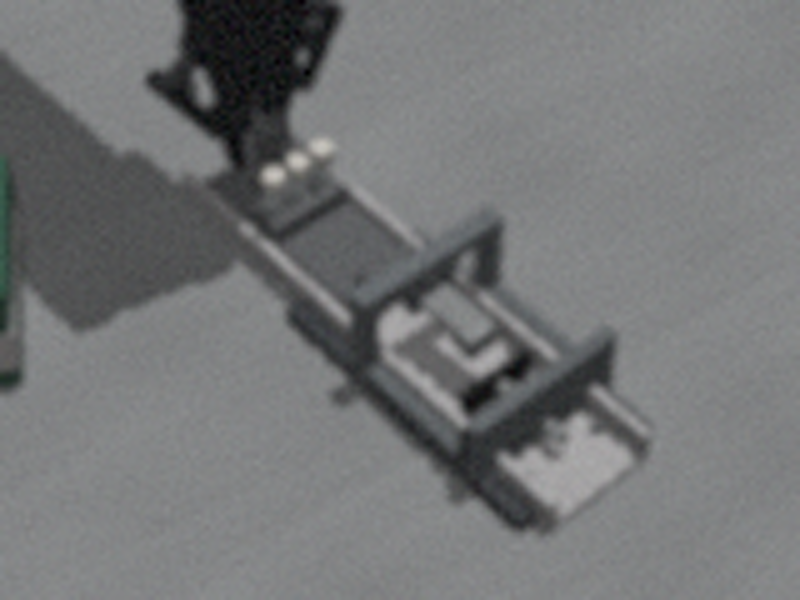

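The rack is between the walls, with its nose short of the arch. I'll lower it the last few millimetres.

>>> move_arm(
  motion="0 0 -0.001 0; 0 0 -0.002 0; 0 0 -0.003 0; 0 0 -0.003 0; 0 0 -0.003 0",
)

```text
clock: 12.5
position: [0.4653, -0.0676, 0.033]
ee_rot: [0.54, -0.451, -0.536, -0.466]
ft_force: [0.2, -0.2, -1.9]
grip_width: 0.152
```

>>> move_arm(
  motion="0 0 -0.0005 0; 0 0 -0.001 0; 0 0 -0.001 0; 0 0 -0.001 0",
)

```text
clock: 13.0
position: [0.4653, -0.0676, 0.0323]
ee_rot: [0.54, -0.451, -0.536, -0.466]
ft_force: [-3.9, 0.9, 6.1]
grip_width: 0.155
```

>>> move_arm(
  motion="0.005 0.0008 0.0005 0; 0.012 0.0019 0.0005 0; 0.019 0.003 0.0005 0; 0.026 0.0042 0.0005 0; 0.033 0.0053 0.0005 0; 0.04 0.0064 0.0005 0; 0.046 0.0074 0.0005 0; 0.05 0.008 0.0005 0; 0.05 0.008 0.0005 0",
)

```text
clock: 14.12
position: [0.5156, -0.0595, 0.0324]
ee_rot: [0.54, -0.451, -0.536, -0.466]
ft_force: [0.6, -0.4, -2.3]
grip_width: 0.158
```

```bash
cat >> st.py <<'E'
v=np.array([np.cos(np.radians(9.12)),np.sin(np.radians(9.12))]);n=np.array([-v[1],v[0]])
q=o["position"][:2]-np.array([.4626,-.0688]);F=o["ft_force"][:2];print("lane x,y",(q@v).round(4),(q@n).round(4),"F lane",(F@v).round(2),(F@n).round(2))
E
python3 st.py; python3 - <<'E'
from h import *
p,d=camera("scene"); cv2.imwrite("pics/s7.png",cv2.resize(p[170:290,180:340,::-1],(800,600),interpolation=cv2.INTER_CUBIC))
E
```

```text
14.125 [ 0.5156 -0.0595  0.0324] [ 0.57 -0.38 -2.3 ] yaw 99.14 xaxis [ 0.0183  0.0118 -0.9998] 0.15834379435266058 [ 0.21  0.31 -0.2   1.95  0.06  0.87  1.71]
lane x,y 0.0538 0.0008 F lane 0.5 -0.46
```

View pics/s7.png

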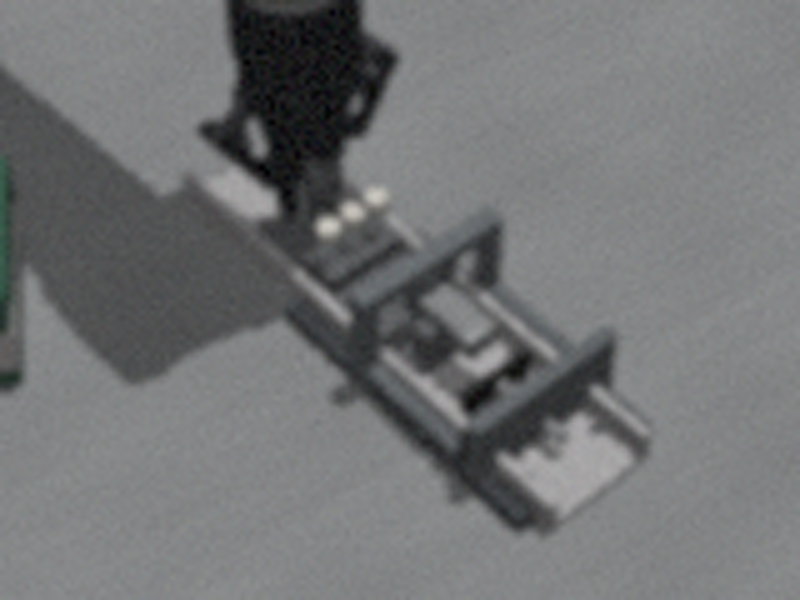

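The nose is now under the arch, and the force is low. I'll go on slowly.

>>> move_arm(
  motion="0.002 0.0003 0 0; 0.004 0.0006 0 0; 0.006 0.001 0 0; 0.008 0.0013 0 0; 0.01 0.0016 0 0; 0.012 0.0019 0 0; 0.014 0.0022 0 0; 0.016 0.0026 0 0",
)

```text
clock: 15.18
position: [0.5304, -0.0573, 0.0323]
ee_rot: [0.54, -0.452, -0.536, -0.465]
ft_force: [-6.0, -1.0, 2.2]
grip_width: 0.154
```

>>> move_arm(
  motion="0.001 0.0002 0 0; 0.002 0.0003 0 0; 0.003 0.0005 0 0; 0.004 0.0006 0 0; 0.005 0.0008 0 0; 0.005 0.0008 0 0",
)

```text
clock: 15.92
position: [0.5357, -0.0565, 0.0324]
ee_rot: [0.54, -0.452, -0.536, -0.466]
ft_force: [-5.0, 0.1, 0.5]
grip_width: 0.159
```

```bash
python3 st.py
```

```text
15.925 [ 0.5357 -0.0565  0.0324] [-4.95  0.14  0.45] yaw 99.11 xaxis [ 0.0167  0.0114 -0.9998] 0.1589163558204857 [ 0.2   0.35 -0.2   1.9   0.07  0.89  1.7 ]
lane x,y 0.0741 0.0006 F lane -4.87 0.92
```

The force of about 5 N fits the pawl being lifted. Continuing at 1 mm per row.

>>> move_arm(
  motion="0.001 0.0002 0 0; 0.002 0.0003 0 0; 0.003 0.0005 0 0; 0.004 0.0006 0 0; 0.005 0.0008 0 0; 0.006 0.001 0 0; 0.006 0.001 0 0",
)

```text
clock: 16.8
position: [0.5426, -0.0551, 0.0325]
ee_rot: [0.54, -0.451, -0.536, -0.466]
ft_force: [0.2, -0.2, -3.3]
grip_width: 0.155
```

```bash
python3 st.py
```

```text
16.8 [ 0.5426 -0.0551  0.0325] [ 0.24 -0.18 -3.28] yaw 99.14 xaxis [ 0.0185  0.0117 -0.9998] 0.15516846468592896 [ 0.2   0.36 -0.2   1.88  0.07  0.89  1.7 ]
lane x,y 0.0811 0.0008 F lane 0.2 -0.21
```

>>> move_arm(
  motion="0.001 0.0002 0 0; 0.002 0.0003 0 0; 0.003 0.0005 0 0; 0.004 0.0006 0 0; 0.004 0.0006 0 0",
)

```text
clock: 17.42
position: [0.5465, -0.0546, 0.0325]
ee_rot: [0.54, -0.451, -0.536, -0.466]
ft_force: [-1.3, -0.4, -2.2]
grip_width: 0.158
```

```bash
python3 st.py;  python3 - <<'E'
from h import *
p,d=camera("scene"); cv2.imwrite("pics/s8.png",cv2.resize(p[190:280,220:340,::-1],(800,600),interpolation=cv2.INTER_CUBIC))
E
```

```text
17.425 [ 0.5465 -0.0546  0.0325] [-1.33 -0.41 -2.24] yaw 99.14 xaxis [ 0.0185  0.0117 -0.9998] 0.15786846237895957 [ 0.19  0.37 -0.2   1.87  0.07  0.89  1.69]
lane x,y 0.0851 0.0008 F lane -1.38 -0.19
```

View pics/s8.png

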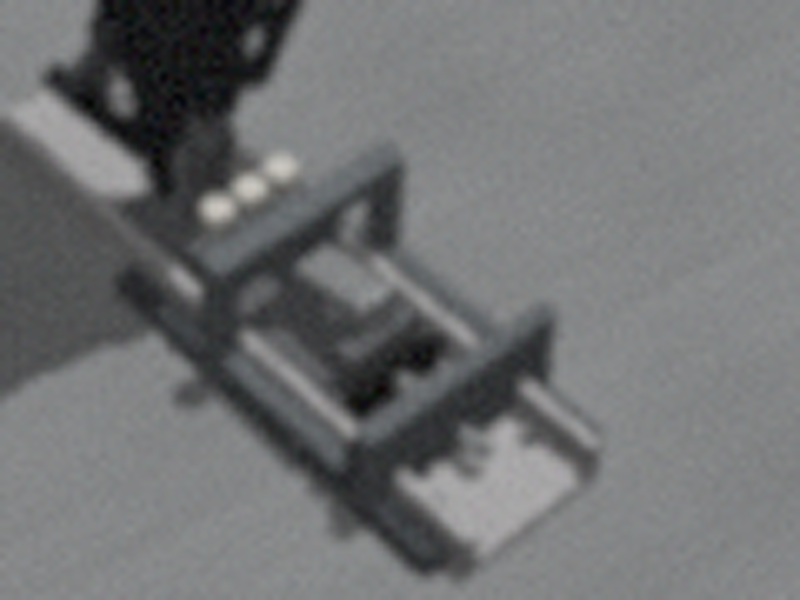

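The bar at (370,330) has reached the black buffer. The pawl's lifting force is gone and the buffer force is just starting. I'll compress it carefully.

>>> move_arm(
  motion="0.001 0.0002 0 0; 0.002 0.0003 0 0; 0.003 0.0005 0 0; 0.004 0.0006 0 0; 0.004 0.0006 0 0",
)

```text
clock: 18.1
position: [0.5494, -0.054, 0.0324]
ee_rot: [0.54, -0.452, -0.536, -0.465]
ft_force: [-8.9, 0.6, 2.3]
grip_width: 0.158
```

```bash
python3 st.py
```

```text
18.1 [ 0.5494 -0.054   0.0324] [-8.87  0.64  2.35] yaw 99.13 xaxis [ 0.0161  0.0116 -0.9998] 0.1582228540280585 [ 0.19  0.37 -0.2   1.86  0.08  0.9   1.69]
lane x,y 0.088 0.0008 F lane -8.65 2.04
```

>>> move_arm(
  motion="0.0005 0.0001 0 0; 0.001 0.0002 0 0; 0.0015 0.0002 0 0; 0.002 0.0003 0 0; 0.002 0.0003 0 0",
)

```text
clock: 18.73
position: [0.551, -0.0537, 0.0324]
ee_rot: [0.54, -0.452, -0.537, -0.465]
ft_force: [-10.6, 0.1, 4.3]
grip_width: 0.158
```

```bash
python3 st.py
```

```text
18.725 [ 0.551  -0.0537  0.0324] [-10.62   0.06   4.27] yaw 99.12 xaxis [ 0.0154  0.0116 -0.9998] 0.15772135708029197 [ 0.19  0.38 -0.2   1.86  0.08  0.9   1.69]
lane x,y 0.0897 0.0008 F lane -10.47 1.74
```

>>> move_arm(
  motion="0.0005 0.0001 0 0; 0.001 0.0002 0 0; 0.0015 0.0002 0 0; 0.0015 0.0002 0 0",
)

```text
clock: 19.23
position: [0.552, -0.0536, 0.0324]
ee_rot: [0.539, -0.452, -0.537, -0.465]
ft_force: [-12.6, -0.2, 7.3]
grip_width: 0.162
```

```bash
python3 st.py;  python3 - <<'E'
from h import *
p,d=camera("scene"); np.savez("s9.npz",p=p,d=d); cv2.imwrite("pics/s9.png",cv2.resize(p[190:280,220:340,::-1],(800,600),interpolation=cv2.INTER_CUBIC))
E
```

```text
19.225 [ 0.552  -0.0536  0.0324] [-12.64  -0.24   7.25] yaw 99.12 xaxis [ 0.0143  0.0115 -0.9998] 0.16161861939299677 [ 0.19  0.38 -0.2   1.85  0.08  0.9   1.69]
lane x,y 0.0907 0.0008 F lane -12.52 1.76
```

View pics/s9.png

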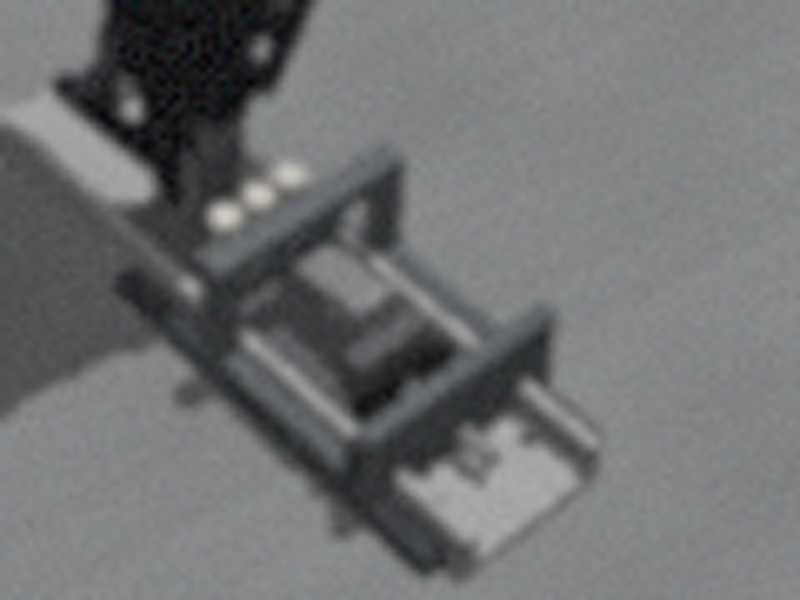

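>>> move_arm(
  motion="0 0 0.0003 0; 0 0 0.0006 0; 0 0 0.0008 0; 0 0 0.0008 0",
)

```text
clock: 19.77
position: [0.5524, -0.0536, 0.0328]
ee_rot: [0.54, -0.452, -0.537, -0.465]
ft_force: [-7.9, -0.2, 0.7]
grip_width: 0.157
```

```bash
python3 st.py;  python3 - <<'E'
from h import *
T,_t=camera("top");
np.savez("t10.npz",p=T,d=_t)
m0=np.array([.4626,-.0688]);a=np.radians(9.12);v=np.array([np.cos(a),np.sin(a)]);n=np.array([-v[1],v[0]])
for c,fn in(("scene","scene0.npz"),("scene","s5.npz"),("scene","s9.npz"),("top","top0.npz"),("top","t5.npz"),("top","t10.npz")):
    f=np.load(fn);P=cloud(c,f["d"]);x=(P[...,:2]-m0)@v;y=(P[...,:2]-m0)@n;z=P[...,2]
    r=[]
    for s in np.arange(.15,.25,.006):
        k=(x>s)&(x<s+.006)&(abs(y)<.007)&(z<.12);r.append(f"{np.median(z[k])*1000:.0f}" if k.sum() else "-")
    print(fn,*r)
tiles=[]
for fn in("top0.npz","t10.npz"):
    tiles.append(cv2.resize(np.load(fn)["p"][110:190,255:320,::-1],None,fx=6,fy=6,interpolation=cv2.INTER_CUBIC))
cv2.imwrite("pics/t10.png",np.hstack(tiles))
E
```

```text
19.775 [ 0.5524 -0.0536  0.0328] [-7.9  -0.24  0.74] yaw 99.12 xaxis [ 0.015   0.0116 -0.9998] 0.157191895525595 [ 0.19  0.38 -0.2   1.85  0.08  0.9   1.69]
lane x,y 0.091 0.0008 F lane -7.84 1.02
scene0.npz 6 75 52 48 48 27 28 28 48 45 25 25 23 24 - - 55
s5.npz 6 76 50 50 28 8 27 8 47 46 25 25 22 24 - - 56
s9.npz 19 20 59 50 49 51 52 53 54 47 40 35 25 24 - - 55
top0.npz 74 72 39 48 51 47 50 51 48 47 21 26 19 13 22 21 38
t5.npz 66 74 7 49 50 50 50 47 48 45 26 24 19 11 18 23 41
t10.npz - - - - - - - - - - - - - 26 22 19 41
```

View pics/t10.png

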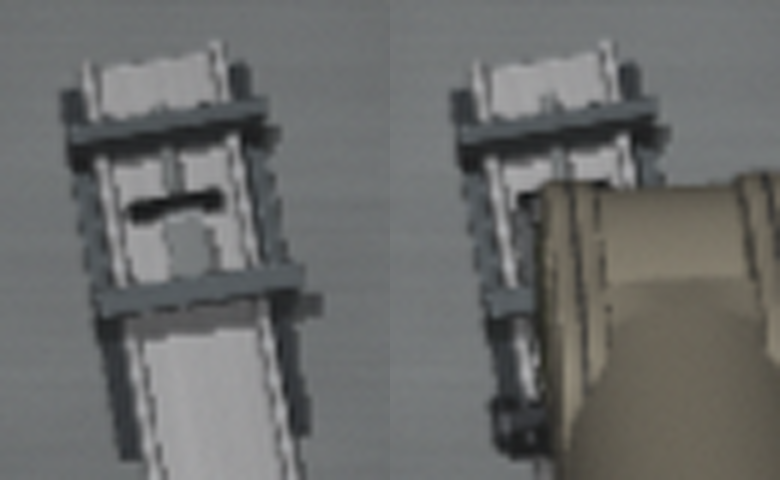

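In s9 the pawl's end stood at about 54 mm, against 48 mm when hanging, so it was still lifted and had not clicked. Taking off the down-pressure cut the friction and brought the push to 8 N. A little further.

>>> move_arm(
  motion="0.0005 0.0001 0 0; 0.001 0.0002 0 0; 0.0015 0.0002 0 0; 0.0015 0.0002 0 0",
)

```text
clock: 20.32
position: [0.5539, -0.0534, 0.0328]
ee_rot: [0.54, -0.452, -0.537, -0.465]
ft_force: [-7.9, -0.1, 0.9]
grip_width: 0.159
```

```bash
cat > pw.py <<'E'
from h import *
import sys
f,d=camera("scene");np.savez(sys.argv[1]+".npz",p=f,d=d);cv2.imwrite(f"pics/{sys.argv[1]}.png",cv2.resize(f[190:280,220:340,::-1],(800,600),interpolation=cv2.INTER_CUBIC))
m0=np.array([.4626,-.0688]);a=np.radians(9.12);v=np.array([np.cos(a),np.sin(a)]);n=np.array([-v[1],v[0]])
for fn in("scene0","s8","s9",sys.argv[1]):
    try:d=np.load(fn+".npz")["d"]
    except Exception:continue
    P=cloud("scene",d);x=(P[...,:2]-m0)@v;y=(P[...,:2]-m0)@n;z=P[...,2]
    print(fn,*[f"{np.median(z[k])*1000:.0f}" if (k:=(x>s)&(x<s+.006)&(abs(y)<.007)&(z<.12)).sum() else "-" for s in np.arange(.15,.25,.006)])
    k=(abs(y)<.007)&(x>.168)&(x<.205)&(z>.042)&(z<.065); c=np.polyfit(x[k],z[k],1);print("  pawl slope",c[0].round(3),"end x",x[k].max().round(4),k.sum())
E
python3 st.py; python3 pw.py s11
```

```text
20.325 [ 0.5539 -0.0534  0.0328] [-7.88 -0.14  0.92] yaw 99.12 xaxis [ 0.0151  0.0117 -0.9998] 0.15890170086826072 [ 0.19  0.38 -0.2   1.85  0.08  0.9   1.69]
lane x,y 0.0926 0.0008 F lane -7.8 1.11
scene0 6 75 52 48 48 27 28 28 48 45 25 25 23 24 - - 55
  pawl slope 0.001 end x 0.2047 51
s9 19 20 59 50 49 51 52 53 54 47 40 35 25 24 - - 55
  pawl slope 0.103 end x 0.2027 44
s11 18 36 63 48 48 49 49 49 50 48 41 38 27 25 - - 55
  pawl slope 0.017 end x 0.2044 48
```

View pics/s11.png

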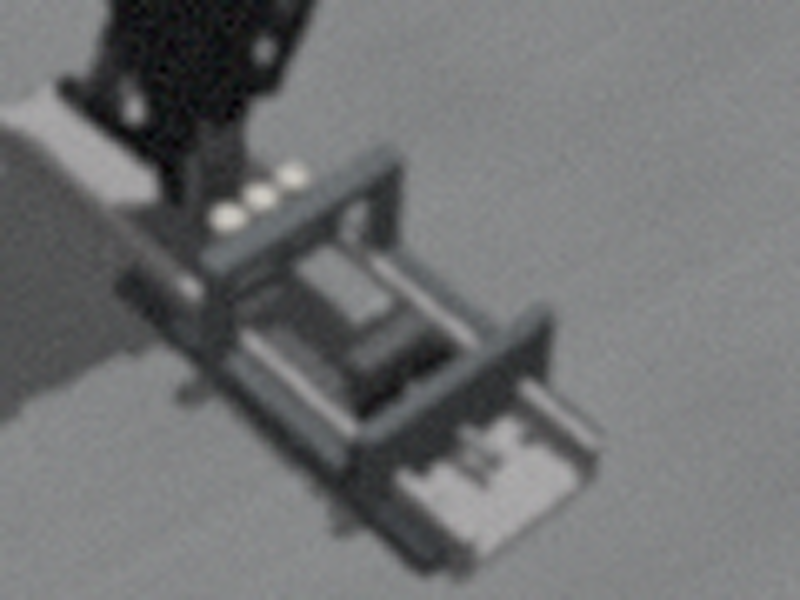

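The pawl has dropped: its slope is back near 0, its height profile is 48 to 50 mm, and the push did not rise over the last 1.5 mm. I'll ease back so the rack rests on the pawl.

>>> move_arm(
  motion="-0.001 -0.0002 0 0; -0.002 -0.0003 0 0; -0.003 -0.0005 -0.0003 0; -0.004 -0.0006 -0.0003 0; -0.004 -0.0006 -0.0003 0",
)

```text
clock: 21.0
position: [0.5522, -0.0534, 0.0333]
ee_rot: [0.541, -0.451, -0.536, -0.466]
ft_force: [3.3, 2.3, -6.5]
grip_width: 0.155
```

```bash
python3 st.py; python3 pw.py s12
```

```text
21.0 [ 0.5522 -0.0534  0.0333] [ 3.28  2.33 -6.47] yaw 99.16 xaxis [ 0.02    0.0121 -0.9997] 0.15468880475627042 [ 0.19  0.37 -0.2   1.86  0.08  0.9   1.69]
lane x,y 0.0909 0.001 F lane 3.61 1.78
scene0 6 75 52 48 48 27 28 28 48 45 25 25 23 24 - - 55
  pawl slope 0.001 end x 0.2047 51
s9 19 20 59 50 49 51 52 53 54 47 40 35 25 24 - - 55
  pawl slope 0.103 end x 0.2027 44
s12 20 50 52 49 47 48 49 50 49 43 40 33 26 24 - - 54
  pawl slope 0.005 end x 0.2047 49
```

The rack is held: I commanded 4 mm back, it moved 1.7 mm, and it now pulls with 3.6 N. I'll relax and release.

>>> move_arm(
  motion="0.0008 0.0001 -0.0002 0; 0.0012 0.0001 -0.0004 0; 0.0012 0.0001 -0.0004 0",
)

```text
clock: 21.42
position: [0.5522, -0.0536, 0.0327]
ee_rot: [0.54, -0.451, -0.536, -0.466]
ft_force: [-4.7, 3.7, 0.4]
grip_width: 0.159
```

>>> move_arm(
  motion="0 0 0 0; 0 0 0 0; 0 0 0 0; 0 0 0 0; 0 0 0 0; 0 0 0 0; 0 0 0 0; 0 0 0 0",
  grip=1,
)

```text
clock: 22.42
position: [0.5525, -0.0538, 0.0326]
ee_rot: [0.54, -0.451, -0.536, -0.466]
ft_force: [0.5, -0.1, -0.4]
grip_width: 1.006
```

```bash
python3 st.py; python3 pw.py s13
```

```text
22.425 [ 0.5525 -0.0538  0.0326] [ 0.51 -0.05 -0.44] yaw 99.13 xaxis [ 0.0182  0.0117 -0.9998] 1.0055492298118551 [ 0.19  0.38 -0.2   1.86  0.08  0.9   1.69]
lane x,y 0.0912 0.0006 F lane 0.49 -0.13
scene0 6 75 52 48 48 27 28 28 48 45 25 25 23 24 - - 55
  pawl slope 0.001 end x 0.2047 51
s9 19 20 59 50 49 51 52 53 54 47 40 35 25 24 - - 55
  pawl slope 0.103 end x 0.2027 44
s13 18 63 53 48 48 48 48 48 49 46 41 36 25 23 - - 55
  pawl slope -0.004 end x 0.205 52
```

View pics/s13.png

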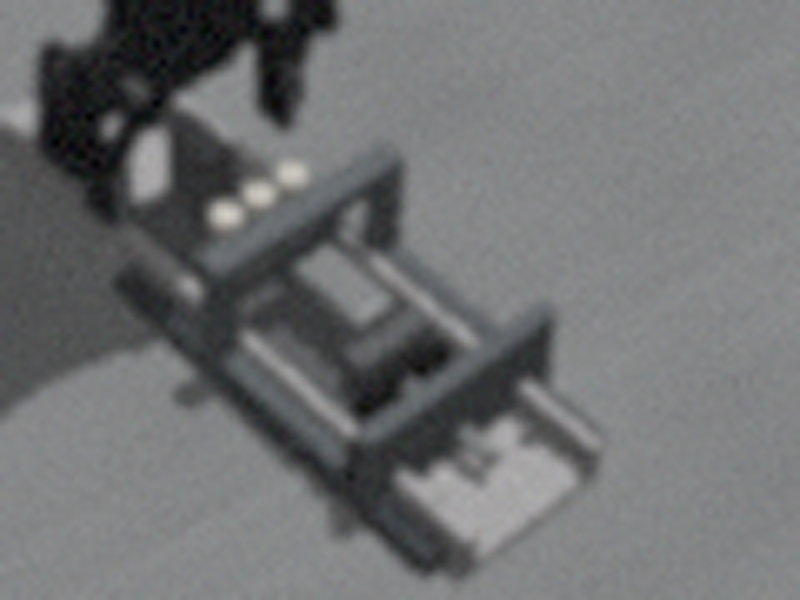

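The jaws are open and clear. The pawl is down behind the bar at (345,290), the buffer is still pressed, and the vials at (225,215) to (290,172) are upright. I'll retreat straight up, then back.

>>> move_arm(
  motion="0 0 0.015 0; 0 0 0.035 0; 0 0 0.06 0; 0 0 0.09 0; 0 0 0.12 0; 0 0 0.15 0; -0.03 -0.005 0.18 0; -0.07 -0.011 0.19 0; -0.07 -0.011 0.19 0; -0.07 -0.011 0.19 0",
)

```text
clock: 23.72
position: [0.4829, -0.0647, 0.2234]
ee_rot: [0.541, -0.451, -0.536, -0.466]
ft_force: [-0.1, -0.1, -0.0]
grip_width: 0.999
```

```bash
python3 st.py; python3 pw.py s14; python3 - <<'E'
from h import *
p=np.load("s14.npz")["p"];cv2.imwrite("pics/s14f.png",cv2.resize(p[:,:,::-1],(800,600)))
a=np.load("scene0.npz")["p"].astype(int)
for nm,b in(("case",(345,410,170,208)),("spray",(135,176,240,308)),("carton",(136,188,200,250))):
    print(nm,np.abs(a[b[2]:b[3],b[0]:b[1]]-p[b[2]:b[3],b[0]:b[1]]).mean())
E
```

```text
23.725 [ 0.4829 -0.0647  0.2234] [-0.09 -0.11 -0.01] yaw 99.14 xaxis [ 0.0195  0.0115 -0.9997] 0.998969290556904 [ 0.24  0.03 -0.2   1.83 -0.01  1.26  1.78]
lane x,y 0.0207 0.0009 F lane -0.11 -0.1
scene0 6 75 52 48 48 27 28 28 48 45 25 25 23 24 - - 55
  pawl slope 0.001 end x 0.2047 51
s9 19 20 59 50 49 51 52 53 54 47 40 35 25 24 - - 55
  pawl slope 0.103 end x 0.2027 44
s14 19 21 51 48 47 49 48 49 50 43 39 35 26 23 - - 56
  pawl slope -0.016 end x 0.2048 51
case 5.795951417004049
spray 5.076637972262075
carton 9.456538461538461
```

View pics/s14f.png

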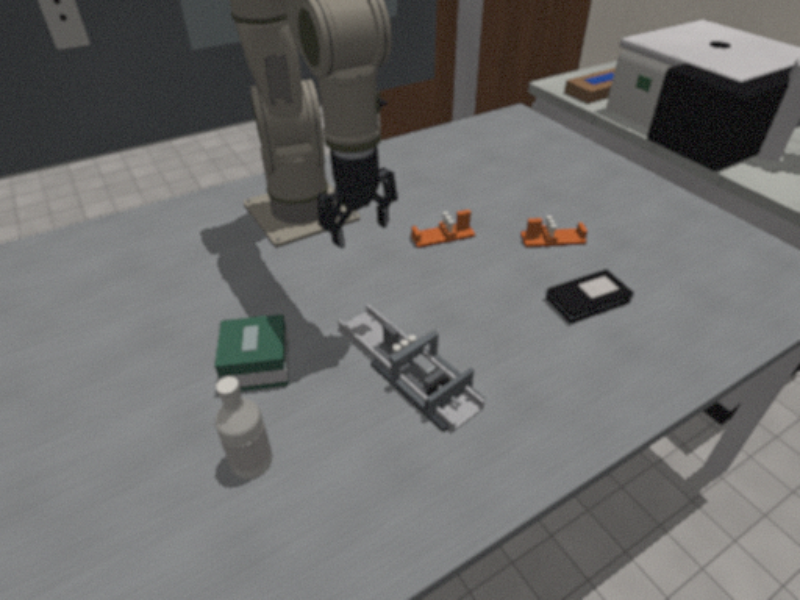

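The rack is latched at (415,360), the bystanders are where they were (the carton only has the arm's shadow on it), and the robot is clear.

```bash
python3 -c "
from h import *
print(hand_in())"
```

```text
the job is handed in; nothing more can be done
None
```

The vial rack is latched in the dock and released, and I handed the job in at about 24 s with the arm clear of everything. I gripped the rack by its fin, lowered it nose first into the lane, and slid it under the arch. The highest push I saw against the buffer was about 12.5 N.

**Latch:** The first push to 12.5 N did not latch the rack; part of the force was friction from pressing down on the lane floor. I eased that off and moved on at about 8 N, and the pawl dropped. Its slope went from 0.10 back to about 0, and it stayed there after release. Pulling back before letting go, the rack moved only 1.7 mm of a commanded 4 mm, at 3.6 N.

**Final picture:** The vials are upright, and the carton, bottle and case are where they were. The carton area differed a little more from the first picture (9.5 against 5 to 6 grey levels), because the arm's shadow falls on it.

**What went less than perfectly:**
- Early on, joint 7 ran into its range limit. I switched to the same grasp turned half a turn, and the tool kept a tilt of about 1.2°. It had no visible effect on the rack.
- While the rack hung in the air, the camera and the arm disagreed sideways by about 2.7 mm. The check above the lane showed it centred to within about 1 mm.
- I did not measure the buffer's remaining travel directly.

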